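# Unlock the crystal plate of a lab spectrometer

### The job

Get the spectrometer's crystal plate ready to be changed: swing the press arm out of the way, to either side, by about a quarter turn or more, and leave it there; then pull the sprung index plunger on the little bridge straight up as far as it goes, so that its pin is clear of the hole in the plate, and keep holding it up. Your program finishes while still holding the plunger up, so that a colleague can slide the plate out; leave the jar, the vial and the mouse beside the instrument where they are.

Things in the scene. Friction and masses are not known exactly. Their poses are not given: they have to be found in the camera images.
- spectrometer: White instrument fixed to the bench, 220 (x) x 260 (y) x 100 mm high. Origin: centre of its underside, on the work surface; x from its front (robot side at yaw 0) to its back, z up. On its deck: steel crystal plate 120 x 70 mm, top z 106, centred x -35, y 0; over it an aluminium bridge along y, 22 x 116 mm, centred x -55, y 0, top z 124; arm post 24 mm dia at x +60, y 0.
- press_arm (a joint): Angle (rad) of the press arm, a brass bar 134 x 22 x 12 mm on a vertical post, underside z 174 mm. 0: it points along the instrument's -x, over the plate and 8 mm above the plunger's knob; positive: counter-clockwise from above. Stops at +-1.9, starts within 0.35 of 0. Light friction, 1 N at the grip; stays where left. A dark screw head (26 mm dia, top z 208) stands 80 mm from the hinge.
- press_hinge (a point): Point on the vertical hinge axis of the press arm, at the height of the arm's underside (z 174 mm); fixed, axes as the spectrometer's.
- press_grip (a point): Point on the axis of the upright black round grip (20 mm dia, from z 186 up to z 228 mm) near the arm's free end, 125 mm from the hinge axis; the point is at z 208 mm, 20 mm below the grip's top and 34 mm above point press_hinge's height. Its frame turns with the arm: x points along the arm to the hinge.
- index_plunger (a joint): Lift of the index plunger, m. 0: pin seated in the plate's hole; 0.016: fully up against a hard stop. A spring pulls it down with 5 N when seated, about 11 N fully up; it snaps back when let go. The 8 mm pin reaches 9 mm into the plate.
- plunger_knob (a point): Point on the vertical axis of the plunger's black round knob (26 mm dia, 32 mm tall), 18 mm above its underside, 14 mm below its top; rises with it. Seated, the knob spans z 134 to 166 mm and this point is at z 152; under it a barrel (18 mm dia, 10 mm tall) stands on the bridge. With the arm aside nothing else near it is higher than the bridge.
- seat_hole (a point): Mouth of the pin's hole in the crystal plate, at the plate's top (z 106 mm), on the plunger's axis; fixed, axes as the spectrometer's.
- sample_jar: Loose lidded jar beside the instrument, 48 mm dia, 70 mm tall; origin at the centre of its base. To be left alone.
- vial: Loose small capped vial beside the instrument, 28 mm dia, 55 mm tall; origin at the centre of its base. To be left alone.
- mouse: Loose black computer mouse beside the instrument, 105 x 60 x 31 mm, long along its x; origin at the centre of its underside. To be left alone.

How it is judged:
On the way, in this order (a step that is already met when the one before it is completed fails the run):
1. the press arm is swung aside by about a quarter turn, the plunger still seated ((value of joint press_arm above 1.35 rad or value of joint press_arm below -1.35 rad) and value of joint index_plunger below 0.003 m), for 0.2 s.
2. the plunger is pulled fully up, the arm still aside (value of joint index_plunger above 0.0125 m and (value of joint press_arm above 1.35 rad or value of joint press_arm below -1.35 rad)), for 0.5 s.
At the end, for the whole second after the job is handed in: The gripper's fingers hold the plunger at least 12.5 mm up of its 16 mm travel (pin out of its hole), and the press arm stands at least 1.35 rad to either side, all through the last second (all of step 2 and contact force between the fingers and index_plunger above 2 N); the arm keeps its last pose, push and grip.
It fails at once if the plunger is pulled out of its hole while the press arm is not yet aside (value of joint index_plunger above 0.009 m and value of joint press_arm between -1.35 and 1.35 rad).
It fails at once if the jar, the vial or the mouse is moved by more than 20 mm (distance of any of sample_jar, vial, mouse from where it was at the start of the episode above 0.02 m).
It also fails if it takes over 45 s, if anything falls off the work surface, if the arm or the gripper's body presses on something with over 40 N, if the wrist force passes 120 N, or if a joint passes its speed limit or range.

### The arm

A 7-joint arm with a two-finger parallel gripper is mounted at the origin on the work surface. World frame = base frame: x ahead of the robot, y to its left, z up, the work surface at z = 0. Lengths are in m, angles in rad, forces in N, time in s.
With the tool pointing down it reaches from about 0.425 to 0.875 m from the base axis. Payload 8.4 kg.
Tool frame: the origin (TCP) lies at the very end of the fingers, on their centre line; the grasp point (between the pads) lies 19 mm behind it; z points along the fingers, y is the line along which they close (so a half turn about z gives the same grasp; the last joint's range is limited). The gripper opens to 85 mm and grips with 20 to 120 N. Pads are 22 mm wide; open, the fingers measure 114 mm over their backs; the gripper's body (76 mm by 85 mm) begins 54 mm behind the grasp point. The pads swing forward as they close: fully open they stand 13 mm farther back than shut.
Start: joints at [1.037, 0.333, 0.04, 1.465, -0.013, 1.343, -0.059], TCP at [0.274, -0.59, 0.231] pointing down, gripper open.
Joint ranges: [-2.58, 2.58], [-0.38, 2.09], [-1.3, 1.39], [0.25, 2.4], [-1.5, 4.64], [0.08, 2.09], [-2.65, 2.65]. Speed limits (rad/s): [2.22, 2.22, 2.79, 2.79, 3.14, 3.14, 3.14].

### API

Orientations are given as [roll, pitch, yaw] about the fixed x, y, z axes, in that order (R = Rz(yaw) Ry(pitch) Rx(roll)).
In Python, from workcell import get_obs, grab_frame, sign_off gives the robot as it stands.
- The arm moves only by the tool step_arm, never from a script. Its argument "deltas" is a list of rows, each a list of 7 numbers: the turn, a rotation vector about the world's x, y, z in degrees, then the shift along the world's x, y, z in cm, then the opening, from 0 (shut) to 1 (fully open). In form: [[rx, ry, rz, dx, dy, dz, gripper], ...]. A call has 1 to 12 rows; each row is the pose to reach, as a shift and turn from the pose commanded when the call began; what a row does not reach only later rows make up. A row lasts 1/8 s, in which the tool goes at most 62.5 mm and 10.7 degrees, less where a joint would pass 70% of its speed; a pose out of reach is approached as far as the arm can. A call with a gripper value outside its range is refused whole. The fingers move at their own pace and stop on an object; the grip force is fixed at half the most. Time passes only in rows, so rows that repeat a pose let the fingers close. It gives the time, the measured TCP pose, the force, the opening and the grip force at its end, in the units of the state.
- get_obs(): the state, without advancing time (a new reading comes with each control period).
- grab_frame(name): name is "side" or "top"; returns a dict with "color" (480x640x3 uint8, blue, green, red), "fx", "fy", "cx", "cy" (pixels), "k1" (the pictures are not rectified: a ray, as slopes to the right and down, at radius r is drawn at 1 + k1 r^2 times it, then the intrinsics apply), "R" (3x3) and "t" (3): a world point X has camera coordinates R X + t. Camera axes: x right, y down, z forward; pixel columns grow to the right and rows downward; lengths in m; the calibration is good to about 2 mm. A picture is of the moment at which its call begins. There is no depth.
- sign_off(): hands the job in; it is judged then, once.
The state is a dict: "time_s": time; "qpos": joint angles; "qd": joint speeds; "effort": joint torques, N m; "position": TCP position; "tcp_rot": TCP orientation; "force": force on the tool from outside, world axes, zero at the start; "torque": the same for the moment, N m; "opening": opening from 0.0 (shut) to 1.0 (fully open); "gripper_force": force on a finger pad.
Only numpy, scipy, OpenCV 4.12 (cv2) and the standard library are available. Lean on these libraries where they do the work, as an engineer would, in place of code of your own. Each camera call takes 0.05 s, during which the arm holds its last target. There are 200 camera calls.

## Working session

There is one attempt and no reset: what is moved stays moved. The work goes in short steps, Python scripts to look and compute and a tool call to move; the robot and the scene stay as the last step left them, time stands still between calls to the robot, and variables do not carry over. Pictures are saved under pics/ and viewed, at most 10 in all, crops included, and the job is handed in when it is done.

Besides the shell and the picture viewer there is one more tool, called after "Emit:" in YAML: its name, and indented under it one key for each argument. step_arm: Moves the arm, as the interface text tells. Its arguments: {"type":"object","properties":{"deltas":{"type":"array"}},"required":["deltas"]}

```bash
mkdir -p pics; python3 - <<'E'
from workcell import *
import cv2,json,numpy as np
o=get_obs();print(o['position'],o['tcp_rot'],o['opening'],o['force'])
for n in('side','top'):
    f=grab_frame(n);cv2.imwrite(f'pics/{n}0.png',f['color'])
    c={k:(np.array(f[k]).tolist()) for k in('fx','fy','cx','cy','k1','R','t')};json.dump(c,open(n+'.json','w'));print(n,c)
E
```

```text
[ 0.27356355 -0.58911989  0.23039642] [-3.13994733e+00  1.25745271e-04  4.34770908e-01] 1.0018783328519945 [ 0.60873727 -0.91541539  0.99413904]
side {'fx': 598.1265707670855, 'fy': 598.1265707670855, 'cx': 320.23085228713006, 'cy': 244.8417542137388, 'k1': -0.19519235981098312, 'R': [[-0.6709624088485762, -0.7411838362051152, -0.02135338053763434], [-0.34906415399092927, 0.34113823393606146, -0.8727994739604179], [0.6541893168729623, -0.5781619377780365, -0.48761163992877876]], 't': [0.4226016775807151, 0.3187804341919059, 0.7382780158404953]}
top {'fx': 470.58820089885285, 'fy': 470.58820089885285, 'cx': 316.63451023331476, 'cy': 238.89707490533388, 'k1': -0.059324796077118734, 'R': [[-0.006013273764769713, -0.9999329053750527, 0.009900772032275037], [-0.997211882878113, 0.0052598820289111925, -0.07443651179179973], [0.0743794406090738, -0.010320774643750545, -0.9971766044314487]], 't': [0.02553300427742148, 0.5756624749396947, 1.0788816247903978]}
```

View pics/top0.png

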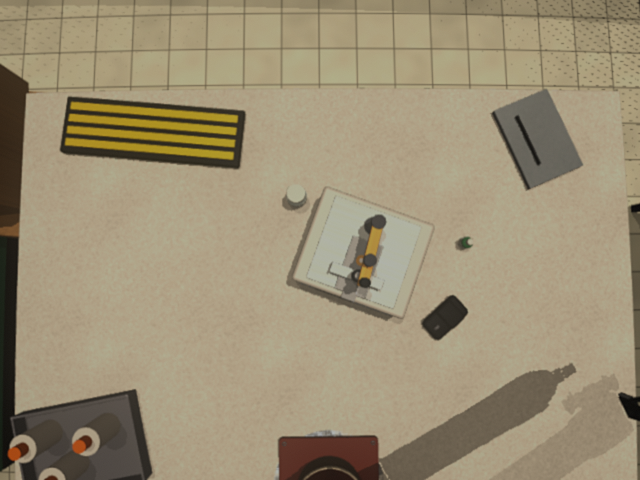

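View pics/side0.png

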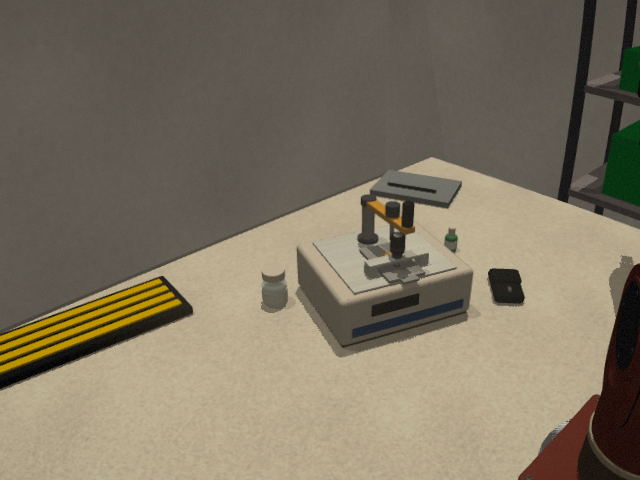

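Top: instrument around (363,253), arm from post (378,222) to grip (364,283), jar (296,196), vial (465,242), mouse (444,317). Side: grip top (408,205), knob (398,243). Now enlarged crops for accuracy.

```bash
python3 - <<'E'
import cv2
a=cv2.imread('pics/top0.png')[180:325,285:440];cv2.imwrite('pics/tc.png',cv2.resize(a,None,fx=4,fy=4,interpolation=cv2.INTER_CUBIC))
a=cv2.imread('pics/side0.png')[185:345,290:475];cv2.imwrite('pics/sc.png',cv2.resize(a,None,fx=3.7,fy=3.7,interpolation=cv2.INTER_CUBIC))
E
```

```text
(no output)
```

View pics/tc.png

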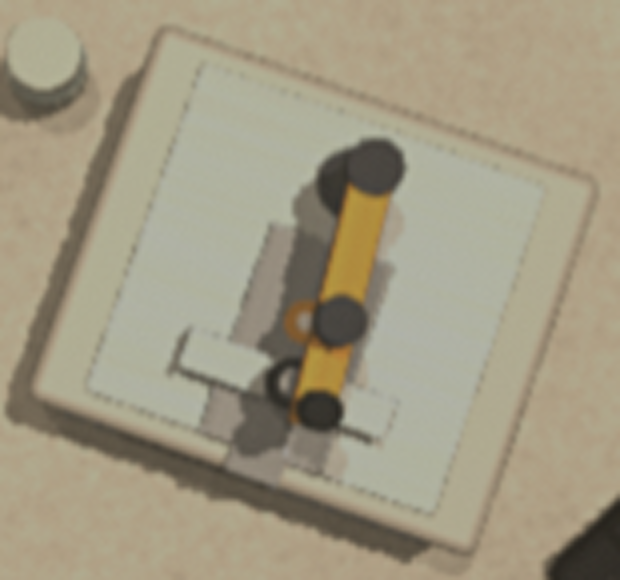

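View pics/sc.png

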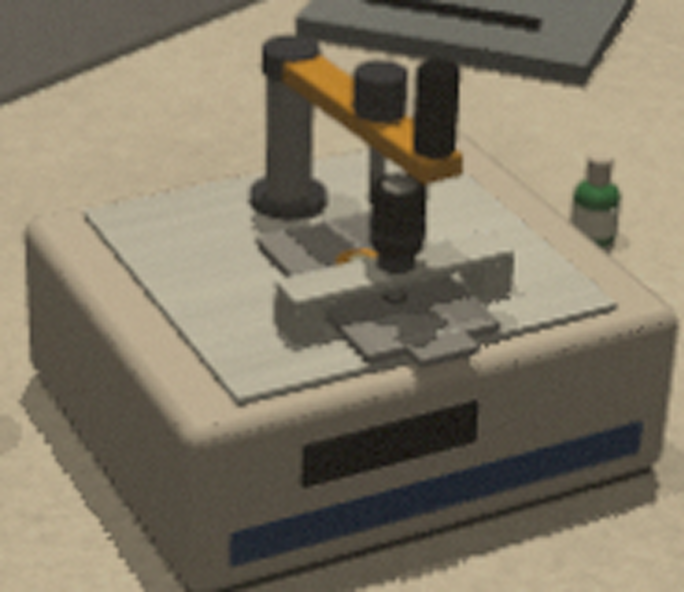

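Top crop: grip top at (320,411), screw (340,321), post (376,166), body corners (168,28),(597,183),(472,552),(35,395). Side crop: grip top (438,68), screw top (381,73), knob top (400,185) and bottom (398,245).

```bash
cat > h.py <<'E'
import json,numpy as np,cv2
C={n:json.load(open(n+'.json')) for n in('side','top')}
def proj(n,P):
    c=C[n];p=np.array(c['R'])@np.asarray(P)+c['t'];s=p[:2]/p[2];s=s*(1+c['k1']*(s@s))
    return np.array([c['fx']*s[0]+c['cx'],c['fy']*s[1]+c['cy']])
def unz(n,uv,z):
    from scipy.optimize import fsolve
    return fsolve(lambda q:proj(n,[q[0],q[1],z])-uv,[.55,-.1])
E
python3 - <<'E'
from h import *
from scipy.optimize import least_squares
T=lambda u,v:np.array([u,v])/4+[285,180]-.4
S=lambda u,v:np.array([u,v])/3.7+[290,185]-.4
def w(p,x,y,z):
    c,s=np.cos(p[2]),np.sin(p[2]);return [p[0]+c*x-s*y,p[1]+s*x+c*y,z]
def arm(p,r,z): return w(p,.06-r*np.cos(p[3]),-r*np.sin(p[3]),z)
obs=[('top',T(320,411),lambda p:arm(p,.125,.228)),('top',T(340,321),lambda p:arm(p,.08,.208)),
('side',S(438,68),lambda p:arm(p,.125,.228)),('side',S(381,73),lambda p:arm(p,.08,.208)),
('side',S(400,185),lambda p:w(p,-.055,0,.166)),('side',S(398,247),lambda p:w(p,-.055,0,.134)),
('top',T(376,166),lambda p:arm(p,0,.192))]
for (u,v),(x,y) in zip([(168,28),(597,183),(472,552),(35,395)],[(.11,.13),(.11,-.13),(-.11,-.13),(-.11,.13)]):
    obs.append(('top',T(u,v),lambda p,x=x,y=y:w(p,x*.975,y*.975,.095)))
f=lambda p:np.concatenate([proj(n,g(p))-m for n,m,g in obs])
r=least_squares(f,[.55,-.1,-.35,0],loss='soft_l1');p=r.x
print(p.round(4));print(f(p).reshape(-1,2).round(1).tolist())
print('hinge',w(p,.06,0,.174),'grip',arm(p,.125,.208),'knob',w(p,-.055,0,.152))
for n,uv,z in(('jar',(296,190),.07),('vial',(467,241),.055),('mouse',(444,316),.03)):print(n,unz('top',uv,z))
for a in(1.5,-1.5):
  q=p.copy();q[3]=a;print(a,arm(q,.125,.208),arm(q,.08,.208))
E
```

```text
[ 0.5422 -0.0789 -0.3531  0.0707]
[[-0.5, -0.4], [-0.4, -0.5], [0.4, -0.3], [0.7, -1.0], [1.5, -0.2], [1.3, -0.6], [0.2, -0.3], [-1.2, -0.4], [-0.0, -0.1], [-0.6, 0.3], [-1.4, -0.2]]
hinge [np.float64(0.5984734650463218), np.float64(-0.09960613170007526), 0.174] grip [np.float64(0.4784233069699655), np.float64(-0.06477856293850588), 0.208] knob [np.float64(0.4905679962179257), np.float64(-0.0598391881800608), 0.152]
jar [0.68285341 0.06860207]
vial [ 0.56665013 -0.32119371]
mouse [ 0.39489702 -0.27094306]
1.5 [np.float64(0.5470601414557312), np.float64(-0.21354326417833813), 0.208] [np.float64(0.5655689379483438), np.float64(-0.1725258964861635), 0.208]
-1.5 [np.float64(0.6332934605726466), np.float64(0.0204462231770646), 0.208] [np.float64(0.6207582621831697), np.float64(-0.02277262457870574), 0.208]
```

Emit:
step_arm:
  deltas:
    - [0,0,0,2,4.5,2.5,0]
    - [0,0,0,4,9,3,0]
    - [0,0,0,6,14,3,0]
    - [0,0,0,8,18.5,3,0]
    - [0,0,0,10,23,3,0]
    - [0,0,0,12,28,3,0]
    - [0,0,0,14,32.5,3,0]
    - [0,0,0,16,37,3,0]
    - [0,0,0,18.6,43,3,0]
    - [0,0,0,18.6,43,3,0]
    - [0,0,0,18.6,43,3,0]
    - [0,0,0,18.6,43,3,0]

```text
time_s: 1.6
position: [0.4592, -0.1609, 0.2611]
tcp_rot: [-3.141, 0.001, 0.433]
force: [-0.1, -1.2, 0.2]
opening: 0.001
gripper_force: 0.0
```

Emit:
step_arm:
  deltas:
    - [0,0,0,0,0,-4,0]
    - [0,0,0,0,0,-6.6,0]
    - [0,0,0,0.7,3,-6.6,0]
    - [0,0,0,1.4,6,-6.6,0]
    - [0,0,0,1.6,7.7,-6.6,0]
    - [0,0,0,1.8,9.3,-6.6,0]
    - [0,0,0,2.5,11,-6.6,0]
    - [0,0,0,3.3,12.7,-6.6,0]
    - [0,0,0,4.4,14.2,-6.6,0]
    - [0,0,0,5.7,15.5,-6.6,0]
    - [0,0,0,5.7,15.5,-6.6,0]

```text
time_s: 2.98
position: [0.5174, -0.0036, 0.1952]
tcp_rot: [-3.141, -0.0, 0.436]
force: [0.0, 0.0, -0.0]
opening: 0.002
gripper_force: 0.0
```

Emit:
step_arm:
  deltas:
    - [0,0,0,1.5,1.1,0,0]
    - [0,0,0,3.1,2.0,0,0]
    - [0,0,0,4.9,2.6,0,0]
    - [0,0,0,6.7,3.0,0,0]
    - [0,0,0,8,3.1,0,0]
    - [0,0,0,9.2,3.1,0,0]
    - [0,0,0,10.2,2.9,0,0]
    - [0,0,0,11.1,2.7,0,0]
    - [0,0,0,11.1,2.7,0,0]
    - [0,0,0,11.1,2.7,0,0]
    - [0,0,0,11.1,2.7,0,0]

```text
time_s: 4.35
position: [0.6277, 0.0227, 0.1956]
tcp_rot: [3.141, -0.001, 0.435]
force: [-0.7, 0.5, 0.2]
opening: -0.002
gripper_force: 0.0
```

```bash
python3 - <<'E'
from workcell import *
import cv2,numpy as np
a=grab_frame('top')['color'][180:325,285:440];b=grab_frame('side')['color'][185:345,290:475]
cv2.imwrite('pics/c2.png',np.hstack([cv2.resize(a,(400,374),interpolation=2),cv2.resize(b,(400,374),interpolation=2)]))
E
```

```text
(no output)
```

View pics/c2.png

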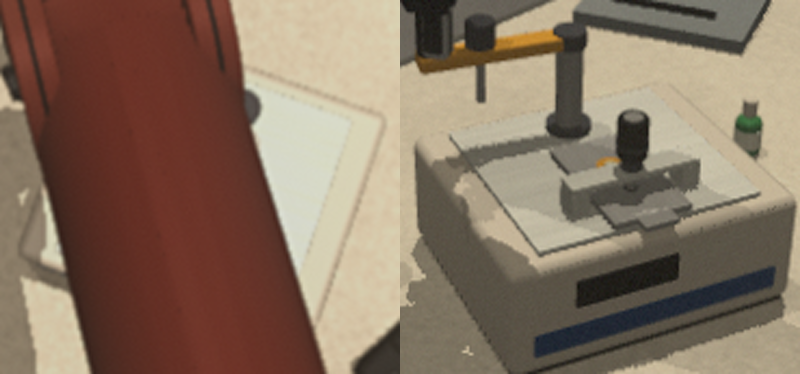

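Side view: arm bar swung fully aside to the left (screw at crop (481,22)), knob free at crop (633,117) top, (631,160) bottom.

```bash
python3 - <<'E'
from h import *
S=lambda u,v:np.array([(u-400)/2.162+290,v/2.3375+185])-.3
for uv,z in(((633,117),.166),((631,161),.134)):print('knob',unz('side',S(*uv),z))
p=unz('side',S(481,20),.208);d=p-[.5985,-.0996];print('screw',p,np.hypot(*d),np.arctan2(-d[1],-d[0])+.353)
E
```

```text
knob [ 0.49180947 -0.05671078]
knob [ 0.48636258 -0.05014732]
screw [ 0.63231743 -0.02491366] 0.08198577764187741 -1.6429702602200542
```

Emit:
step_arm:
  deltas:
    - [0,0,0,-1.5,0.3,0,0]
    - [0,0,0,-3,0.3,2,0]
    - [0,0,0,-4,0,6,0.3]
    - [0,0,0,-8,-3,6,1]
    - [0,0,0,-12,-6,6,1]
    - [0,0,0,-13.7,-8.2,6,1]
    - [0,0,0,-13.7,-8.2,6,1]
    - [0,0,0,-13.7,-8.2,6,1]

```text
time_s: 5.45
position: [0.4912, -0.0588, 0.2556]
tcp_rot: [3.141, -0.001, 0.435]
force: [-0.1, -0.1, -0.3]
opening: 1.003
gripper_force: 0.0
```

Emit:
step_arm:
  deltas:
    - [0,0,0,0,0.1,-4,1]
    - [0,0,0,0,0.1,-8,1]
    - [0,0,0,0,0.1,-11,1]
    - [0,0,0,0,0.1,-12,1]
    - [0,0,0,0,0.1,-12,1]

```text
time_s: 6.08
position: [0.4911, -0.0578, 0.1353]
tcp_rot: [-3.141, 0.0, 0.436]
force: [-0.6, -0.1, -0.3]
opening: 1.002
gripper_force: 0.0
```

Emit:
step_arm:
  deltas:
    - [0,0,0,0,0,0,0]
    - [0,0,0,0,0,0,0]
    - [0,0,0,0,0,0,0]
    - [0,0,0,0,0,0,0]
    - [0,0,0,0,0,0,0]
    - [0,0,0,0,0,0,0]
    - [0,0,0,0,0,0,0]
    - [0,0,0,0,0,0,0]

```text
time_s: 7.08
position: [0.4909, -0.0583, 0.1361]
tcp_rot: [3.141, -0.0, 0.435]
force: [-2.1, 1.3, 5.5]
opening: 0.282
gripper_force: 58.6
```

Emit:
step_arm:
  deltas:
    - [0,0,0,0,0,0.4,0]
    - [0,0,0,0,0,0.8,0]
    - [0,0,0,0,0,1.2,0]
    - [0,0,0,0,0,1.5,0]
    - [0,0,0,0,0,1.5,0]
    - [0,0,0,0,0,1.5,0]

```text
time_s: 7.82
position: [0.4908, -0.0583, 0.1501]
tcp_rot: [-3.141, -0.0, 0.435]
force: [5.7, 1.3, -10.4]
opening: 0.286
gripper_force: 59.4
```

Emit:
step_arm:
  deltas:
    - [0,0,0,0,0,0.1,0]
    - [0,0,0,0,0,0.2,0]
    - [0,0,0,0,0,0.2,0]
    - [0,0,0,0,0,0.2,0]
    - [0,0,0,0,0,0.2,0]
    - [0,0,0,0,0,0.2,0]

```text
time_s: 8.57
position: [0.4908, -0.0583, 0.152]
tcp_rot: [-3.141, -0.0, 0.435]
force: [5.6, 1.6, -11.6]
opening: 0.281
gripper_force: 59.4
```

```bash
python3 - <<'E'
from workcell import *
import cv2
b=grab_frame('side')['color'][165:345,260:500]
cv2.imwrite('pics/c3.png',cv2.resize(b,(800,600),interpolation=2))
o=get_obs();print(o['position'],o['force'],o['gripper_force'])
E
```

```text
[ 0.49083895 -0.0583022   0.1520311 ] [  5.72130749   0.8345604  -11.1194988 ] 59.39252257347107
```

View pics/c3.png

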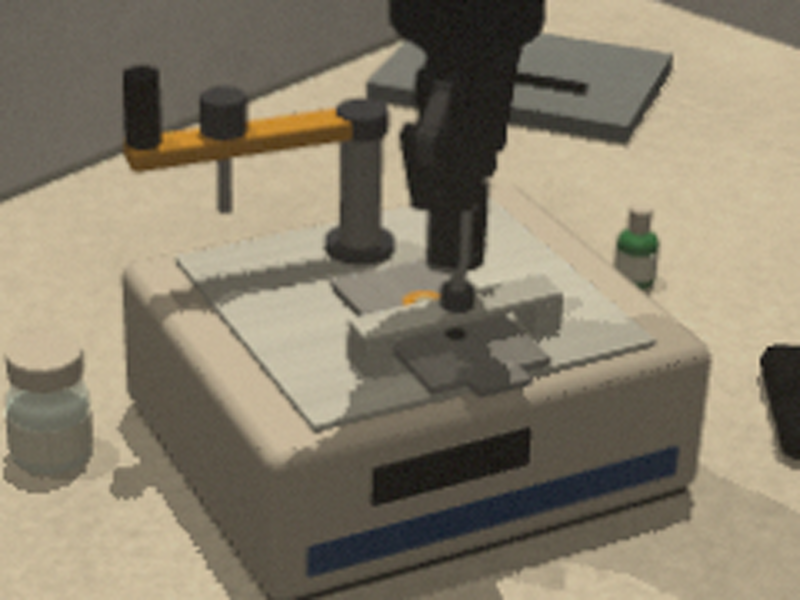

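The press arm stands aside at (250,130). The knob is up in the fingers, with its shank showing above the barrel (458,290) and the hole open at (455,333). The jar and vial look untouched.

```bash
python3 -c "
from workcell import *
print(sign_off())"
```

```text
the job is handed in; nothing more can be done
None
```

The job is handed in with the press arm swung aside to about -1.64 rad and the gripper still holding the plunger fully up (about 16 mm, pulling against about 11 N); I didn't touch the jar, the vial or the mouse, and no verdict came back.

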